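Lid on the test kiln, then hold its spyhole shutter at the mica window

TASK

The small test kiln is loaded: lift its lid by the wooden handle, lower it squarely onto the kiln so that it closes the mouth (do not drop it), and let go of it. Then slide the kiln's spring-loaded spyhole shutter by its upright black grip to half travel, where the mica window stands over the spyhole so that the cones can be watched, without running on to where the bare hole shows, and finish while still holding it steady there against the spring. Leave the bowl in the kiln and the tea bowl, kiln post and spray bottle on the table where they stand.

Things in the scene. Friction and masses are not known exactly. Their poses are not given: they have to be found in the camera images.
- kiln: Square top-loading test kiln, cream brick in a grey steel jacket, fixed, 230 x 230 mm, flat rim 190 mm above the table, mouth 140 mm square. Origin: on the table under the centre of the brick body; z up. Its spyhole front looks along its -x (to the robot's left, partly ahead); a control box 50 mm deep is on the rear (+x). The shutter opens along its +y (roughly away from the robot).
- kiln_rim (a point): Centre of the kiln's open mouth, level with the rim, 190 mm above the table; axes as the kiln's.
- spyhole (a point): Centre of the spyhole, a 16 mm square hole through the kiln's front wall, 125 mm above the table; axes as the kiln's.
- lid: Loose lift-off lid of the kiln, at first flat on the table to the robot's left: square slab 230 x 230 x 28 mm, brick below and sheet steel above, 0.6 to 0.9 kg. Origin: centre of its underside, z up. Closed, it lies flat on the rim with its edges along the kiln's; any quarter turn fits.
- lid_handle (a point): Middle of the lid's handle: a round wooden bar 18 mm thick and 120 mm long, along the lid's x, its centre line 73 mm above the lid's underside (45 mm above its top), on two 8 mm posts at 50 mm either side of the middle; axes as the lid's.
- shutter (a joint): Travel of the spyhole shutter, a steel plate in rails on the kiln's front, in m: 0 shut (rest), 0.025 half, 0.05 open stop. A spring in a brass barrel pulls it shut: about 7 N shut, 12 N at half, 18 N at the stop. The plate's 24 mm wide amber mica window is centred over the spyhole at half travel (4 mm to spare either side); beyond about 35 mm the plate's edge bares the hole.
- shutter_grip (a point): Centre of the top of the shutter's grip: an upright black round grip 18 mm thick, from 113 to 183 mm above the table, on a 10 mm stem that joins it at 125 mm height and holds it 65 mm out from the kiln's front. It moves with the shutter, springing back if let go; shut, it is at (-180, +40) mm in the kiln's x, y. Axes as the kiln's.
- loaded_bowl: Small biscuit-coloured bowl, 76 mm across and 45 mm high, standing in the kiln's chamber. Origin: centre of its underside. To be left alone.
- tea_bowl: Pale green tea bowl, 110 mm across and 65 mm high, on the table. Origin: centre of its underside. To be left alone.
- kiln_post: Cream tubular kiln post, 44 mm across and 100 mm high, upright on the table. Origin: centre of its underside. To be left alone.
- spray_bottle: Clear spray bottle with a white head, 68 mm across and 174 mm high, on the table to the far left. Origin: centre of its underside. To be left alone.

How it is judged:
On the way, in this order (a step that is already met when the one before it is completed fails the run):
1. the lid lies flat and square on the kiln's rim, let go (distance between lid and kiln_rim below 0.012 m and z of lid in the frame of kiln_rim below 0.004 m and angle between lid's own z axis and vertical below 0.03 rad and (angle between the x axis of lid and the x axis of kiln, either way round below 0.09 rad or angle between the x axis of lid and the y axis of kiln, either way round below 0.09 rad) and contact force between each of the arm, the fingers and lid below 0.5 N and linear speed of lid below 0.03 m/s), for 0.2 s.
2. the shutter is held still by the fingers at half travel (value of joint shutter between 0.021 and 0.029 m and velocity of joint shutter between -0.01 and 0.01 m/s and contact force between the fingers and shutter above 5 N), for 1 s.
At the end, for the whole second after the job is handed in: The fingers hold the shutter still (under 10 mm/s) at 25 mm of travel, 4 mm either way, pressing on it with over 5 N, while the lid lies untouched, flat on the rim (under 0.03 rad), within 12 mm of the mouth's centre and 0.09 rad of square (all of step 1 and all of step 2); the arm keeps its last pose, push and grip.
It fails at once if the shutter is run on past the window until the bare hole shows (over 37 mm) (value of joint shutter above 0.037 m).
It fails at once if the lid is dropped (it falls faster than 0.4 m/s with no finger on it) (contact force between the fingers and lid below 0.1 N and linear speed of lid above 0.4 m/s).
It fails at once if a bystander is disturbed (moved over 20 mm) (distance of any of loaded_bowl, tea_bowl, kiln_post, spray_bottle from where it was at the start of the episode above 0.02 m).
It also fails if it takes over 54 s, if anything falls off the work surface, if the arm or the gripper's body presses on something with over 40 N, if the wrist force passes 120 N, or if a joint passes its speed limit or range.

ROBOT

A 6-joint arm with a two-finger parallel gripper is mounted at the origin on the work surface. World frame = base frame: x ahead of the robot, y to its left, z up, the work surface at z = 0. Lengths are in m, angles in rad, forces in N, time in s.
With the tool pointing down it reaches from about 0.35 to 0.975 m from the base axis. Payload 7.1 kg.
Tool frame: the origin (TCP) lies at the very end of the fingers, on their centre line; the grasp point (between the pads) lies 19 mm behind it; z points along the fingers, y is the line along which they close (so a half turn about z gives the same grasp; the last joint's range is limited). The gripper opens to 88 mm and grips with 3 to 60 N. Pads are 20 mm wide; open, the fingers measure 115 mm over their backs; the gripper's body (75 mm by 178 mm) begins 61 mm behind the grasp point.
Start: joints at [-1.124, 0.423, 1.63, -0, 1.089, -0.019], TCP at [0.281, -0.558, 0.223] pointing down, gripper open.
Joint ranges: [-3, 3], [-0.9, 2.11], [0.09, 2.58], [-1.31, 4.45], [0.11, 2.69], [-2.54, 2.54]. Speed limits (rad/s): [2.39, 2.39, 3.01, 3.14, 3.14, 3.14].

INTERFACE

Orientations are given as a 3x3 rotation matrix whose columns are the frame's x, y, z axes.
In Python, from rig import observe, snapshot, hand_in gives the robot as it stands.
- The arm moves only by the tool drive_tool, never from a script. Its argument "commands" is a list of rows, each an object with "translation": the shift along the tool's x, y, z in mm, a list of three; "rotation": the turn, a rotation vector about the tool's x, y, z in degrees, a list of three; "fingers": the finger opening in mm, from 0 to 87.8. A call has 1 to 8 rows; each row shifts and turns the commanded pose from where the row before left it, along the tool's axes as they then stand; what a row does not reach is not made up. A row lasts 1/8 s, in which the tool goes at most 62.5 mm and 10.7 degrees, less where a joint would pass 70% of its speed; a pose out of reach is approached as far as the arm can. A call with a gripper value outside its range is refused whole. The fingers move at their own pace and stop on an object; "squeeze" is the grip in N (left out, the last holds). Time passes only in rows, so rows that do not move let the fingers close. It gives the time, the measured TCP pose, the force, the opening and the grip force at its end, in the units of the state.
- observe(): the state, without advancing time (a new reading comes with each control period).
- snapshot(name): name is "scene" or "top"; returns a dict with "color" (480x640x3 uint8, red, green, blue), "depth" (480x640 float32, m along the optical axis (not along the pixel's ray), 0 where there is no reading), "fx", "fy", "cx", "cy" (pixels), "rvec" (rotation vector, rad) and "tvec" (3), from world to camera coordinates, as OpenCV has them. Camera axes: x right, y down, z forward; pixel columns grow to the right and rows downward; lengths in m; the calibration is good to about 2 mm. A picture is of the moment at which its call begins.
- hand_in(): hands the job in; it is judged then, once.
The state is a dict: "t": time; "joint_positions": joint angles; "qvel": joint speeds; "joint_torque": joint torques, N m; "ee_pos": TCP position; "ee_rot": TCP orientation; "force": force on the tool from outside, world axes, zero at the start; "moment": the same for the moment, N m; "width": opening from 0.0 (shut) to 1.0 (fully open); "grip_force": force on a finger pad.
Only numpy, scipy, OpenCV 4.12 (cv2) and the standard library are available. Lean on these libraries where they do the work, as an engineer would, in place of code of your own. Each camera call takes 0.05 s, during which the arm holds its last target. There are 200 camera calls.

## Working session

There is one attempt and no reset: what is moved stays moved. The work goes in short steps, Python scripts to look and compute and a tool call to move; the robot and the scene stay as the last step left them, time stands still between calls to the robot, and variables do not carry over. Pictures are saved under pics/ and viewed, at most 10 in all, crops included, and the job is handed in when it is done.

Besides the shell and the picture viewer there is one more tool, called as name([rows], argument=value, ...), one row to a line, values as JSON. drive_tool: Moves the arm, as the interface text tells. Its arguments: {"type":"object","properties":{"commands":{"type":"array"},"squeeze":{"type":"number"}},"required":["commands"]}

```bash
mkdir -p pics; ls; cat > h.py <<'E'
import numpy as np,cv2
from rig import observe,snapshot,hand_in
def P(s): 
    R=cv2.Rodrigues(np.array(s["rvec"],float))[0]; return R,np.array(s["tvec"],float).ravel()
def cloud(s):
    R,t=P(s); d=s["depth"]; v,u=np.mgrid[:480,:640]
    c=np.stack([(u-s["cx"])/s["fx"]*d,(v-s["cy"])/s["fy"]*d,d],-1)
    return (c-t)@R
E
python3 - <<'E'
from h import *
for n in("scene","top"):
    s=snapshot(n); cv2.imwrite(f"pics/{n}0.png",s["color"][:,:,::-1]); np.savez(f"{n}0.npz",**s)
    R,t=P(s); print(n,s["fx"],-R.T@t,R[2])
o=observe();print(o)
E
```

```text
pics
scene 480.9742328687724 [ 0.94511141 -0.43110935  1.04480918] [-0.27991858  0.52992559 -0.80051512]
top 540.1622349553237 [0.433722   0.13772893 1.32715193] [ 0.1638815   0.01107842 -0.98641782]
{'t': 0.1, 'joint_positions': array([-1.12400674e+00,  4.23768336e-01,  1.63060251e+00, -3.48978843e-06,
        1.08860534e+00, -1.90166043e-02]), 'qvel': array([ 0.00160856, -0.00190685, -0.00026111,  0.0009312 , -0.00112582,
        0.0011379 ]), 'joint_torque': array([-3.24521970e-04, -5.45613849e+01, -2.74324179e+01,  6.44402811e-02,
        1.86604791e-02, -2.15274548e-05]), 'ee_pos': array([ 0.28051048, -0.55795317,  0.22198134]), 'ee_rot': array([[ 8.93459039e-01,  4.49144281e-01, -6.00575233e-04],
       [ 4.49144682e-01, -8.93458170e-01,  1.24638855e-03],
       [ 2.32194413e-05, -1.38334229e-03, -9.99999043e-01]]), 'force': array([-0.2521608 , -0.13587285,  0.21635175]), 'moment': array([ 0.02690134, -0.00287883,  0.01025286]), 'grip_force': 0.0, 'width': 1.0039919196844844}
```

View pics/scene0.png

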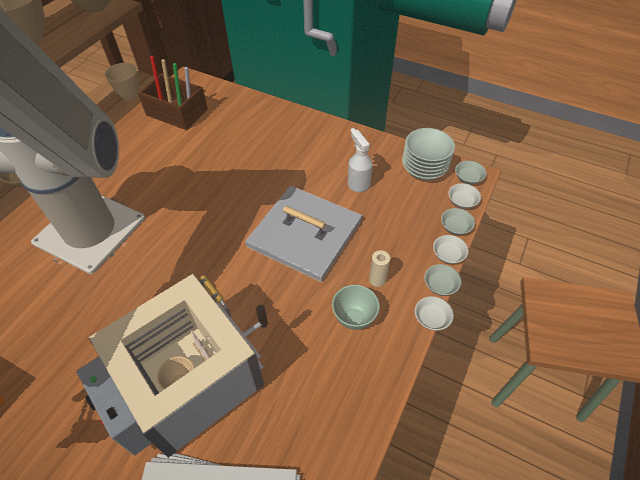

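View pics/top0.png

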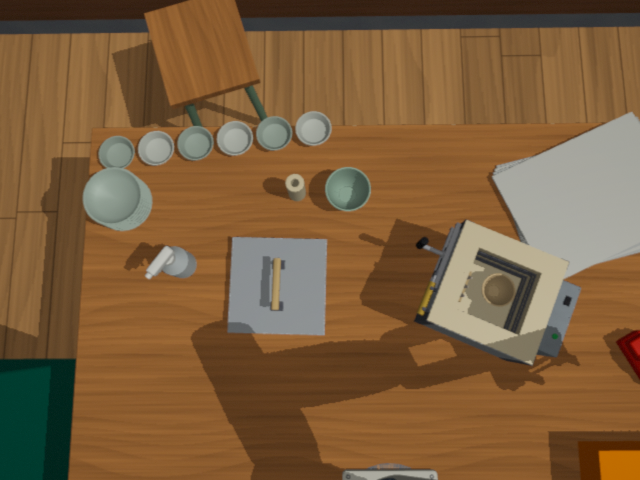

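The pictures show the lid (top view about 228–327, 237–334) with its handle near (277,284). The kiln rim centre is near (498,290) and the black shutter grip near (422,244). Tea bowl, post and bottle stand at (348,190), (295,187) and (178,262).

```bash
cat > m.py <<'E'
from h import *
def fit(pts,name):
    (c,wh,a)=cv2.minAreaRect(pts[:,:2].astype(np.float32)); print(name,len(pts),np.round(c,4),np.round(wh,4),round(a,2),"z",np.round(np.median(pts[:,2]),4))
import sys
k=sys.argv[1]
for n in("top","scene"):
    s=dict(np.load(f"{n}{k}.npz")); X=cloud(s); ok=s["depth"]>0
    reg=lambda x0,x1,y0,y1,z0,z1: ok&(X[...,0]>x0)&(X[...,0]<x1)&(X[...,1]>y0)&(X[...,1]<y1)&(X[...,2]>z0)&(X[...,2]<z1)
    def big(m):
        m=cv2.morphologyEx(m.astype(np.uint8),cv2.MORPH_OPEN,np.ones((2,2)))
        q,l,st,_=cv2.connectedComponentsWithStats(m); return l==1+np.argmax(st[1:,4])
    print(n)
    for nm,b in dict(lid=(.2,.8,0,.6,.02,.036),handle=(.2,.8,0,.6,.065,.09),rim=(.2,.8,-.6,0,.182,.198)).items():
        m=big(reg(*b)); fit(X[m],nm)
    c=s["color"].astype(int); m=big(reg(.3,.8,-.35,.1,.1,.2)&(c.max(-1)<60))
    fit(X[m],"black"); p=X[m]; print(np.percentile(p,[2,50,98],axis=0).round(4).tolist())
    m2=m&(X[...,2]>.172); 
    if m2.any(): fit(X[m2],"griptop"); print(X[m2].mean(0))
    for nm,b in dict(bottle=(.3,.8,.3,.6,.03,.2),post=(.55,.8,.15,.3,.06,.12),tea=(.5,.8,0,.18,.04,.08)).items():
        fit(X[big(reg(*b))],nm)
E
python3 m.py 0
```

```text
top
lid 8689 [0.5334 0.2559] [0.2393 0.2334] 89.16 z 0.0282
handle 400 [0.4921 0.2283] [0.1986 0.0838] 34.31 z 0.08
rim 8042 [ 0.5186 -0.1585] [0.5511 0.2758] 79.4 z 0.1906
black 470 [ 0.5124 -0.0881] [0.4471 0.17  ] 88.39 z 0.1467
[[0.4268, -0.3092, 0.1184], [0.5149, -0.2792, 0.1467], [0.5898, -0.2037, 0.1683]]
griptop 2 [ 0.4417 -0.0658] [0.4073 0.    ] 92.24 z 0.7501
[ 0.44168082 -0.06578639  0.75013212]
bottle 1081 [0.5367 0.3489] [0.4617 0.0875] 74.72 z 0.1103
post 312 [0.7722 0.2059] [0.0401 0.0568] 37.17 z 0.0968
tea 209 [0.6279 0.0981] [0.0487 0.3933] 71.42 z 0.0557
scene
lid 5573 [ 0.6468 -0.042 ] [0.2982 0.9342] 19.78 z 0.028
handle 301 [ 0.7481 -0.0455] [0.1076 0.8594] 34.2 z 0.0788
rim 9186 [ 0.6138 -0.2722] [0.2557 0.7339] 61.47 z 0.1896
black 106 [ 0.5926 -0.033 ] [0.0125 0.1073] 37.18 z 0.1442
[[0.5649, -0.0782, -0.0025], [0.6229, -0.0719, 0.1442], [0.6261, 0.0043, 0.1797]]
griptop 13 [ 0.6236 -0.0703] [0.0134 0.0037] 89.38 z 0.1768
[ 0.62388674 -0.06969213  0.17744465]
bottle 971 [0.7139 0.1361] [0.0699 1.2231] 18.9 z 0.0998
post 372 [ 0.8389 -0.0687] [0.0425 0.754 ] 13.11 z 0.0928
tea 576 [ 0.8203 -0.1416] [0.0983 0.6228] 14.36 z 0.0533
```

```bash
sed -i 's/np.ones((2,2))/np.ones((3,3))/; s/return l==1+np.argmax(st\[1:,4\])/return (l==1+np.argmax(st[1:,4]))\&(m>0)/' m.py
sed -i 's/reg(.3,.8,-.35,.1,.1,.2)&(c.max(-1)<60)/reg(.5,.7,-.15,.0,.1,.2)\&(c.max(-1)<70)/' m.py
python3 m.py 0
```

```text
top
lid 8679 [0.5358 0.2571] [0.2304 0.2307] 88.29 z 0.0283
handle 392 [0.5349 0.2572] [0.0186 0.1184] 88.17 z 0.0803
rim 8022 [ 0.5094 -0.2205] [0.2342 0.2347] 66.48 z 0.1907
black 103 [ 0.6161 -0.07  ] [0.0156 0.0159] 89.21 z 0.1781
[[0.6087, -0.077, 0.1182], [0.6149, -0.0675, 0.1781], [0.6239, -0.0625, 0.1879]]
griptop 56 [ 0.6165 -0.0702] [0.0153 0.0149] 0.63 z 0.183
[ 0.61642589 -0.07006828  0.18276987]
bottle 1079 [0.5762 0.4901] [0.0537 0.0886] 67.53 z 0.1147
post 308 [0.769  0.2124] [0.0424 0.0428] 88.19 z 0.0985
tea 168 [0.7608 0.0449] [0.078  0.0228] 0.51 z 0.0587
scene
lid 5566 [0.5349 0.2593] [0.2348 0.233 ] 88.11 z 0.028
handle 297 [0.5358 0.2586] [0.0201 0.1204] 88.06 z 0.0795
rim 9182 [ 0.5087 -0.218 ] [0.2336 0.2345] 66.61 z 0.1897
black 155 [ 0.6189 -0.0698] [0.0149 0.0173] 16.22 z 0.1629
[[0.6122, -0.0781, 0.1185], [0.6217, -0.0731, 0.1629], [0.6259, -0.0624, 0.185]]
griptop 63 [ 0.6184 -0.0694] [0.0142 0.0164] 16.22 z 0.1816
[ 0.61890892 -0.07042644  0.1807999 ]
bottle 965 [0.5797 0.4921] [0.0626 0.088 ] 78.46 z 0.1033
post 372 [0.7692 0.2149] [0.0423 0.0456] 24.05 z 0.0957
tea 450 [0.7443 0.1081] [0.1071 0.0597] 43.18 z 0.0561
```

drive_tool([
  {"translation":[0,0,-30],"rotation":[0,0,9.5],"fingers":87},
  {"translation":[0,0,-30],"rotation":[0,0,9.5],"fingers":87},
  {"translation":[0,0,-30],"rotation":[0,0,9.5],"fingers":87},
  {"translation":[16,-58,0],"rotation":[0,0,0],"fingers":87},
  {"translation":[16,-58,0],"rotation":[0,0,0],"fingers":87},
  {"translation":[16,-58,0],"rotation":[0,0,0],"fingers":87},
  {"translation":[16,-58,0],"rotation":[0,0,0],"fingers":87},
  {"translation":[16,-58,0],"rotation":[0,0,0],"fingers":87},
])

```text
t: 1.1
ee_pos: [0.3699, -0.2692, 0.3125]
ee_rot: [[0.999, -0.032, -0.0], [-0.032, -0.999, 0.0], [-0.0, -0.0, -1.0]]
force: [0.1, -0.0, 0.2]
width: 0.99
grip_force: 0.0
```

drive_tool([
  {"translation":[16,-58,0],"rotation":[0,0,0],"fingers":87},
  {"translation":[16,-58,0],"rotation":[0,0,0],"fingers":87},
  {"translation":[16,-58,0],"rotation":[0,0,0],"fingers":87},
  {"translation":[16,-58,0],"rotation":[0,0,0],"fingers":87},
  {"translation":[16,-58,0],"rotation":[0,0,0],"fingers":87},
  {"translation":[16,-58,0],"rotation":[0,0,0],"fingers":87},
  {"translation":[16,-58,0],"rotation":[0,0,0],"fingers":87},
  {"translation":[0,0,0],"rotation":[0,0,0],"fingers":87},
])

```text
t: 2.1
ee_pos: [0.495, 0.1345, 0.3122]
ee_rot: [[1.0, -0.027, -0.001], [-0.027, -1.0, 0.0], [-0.001, -0.0, -1.0]]
force: [-0.3, 0.5, -0.9]
width: 0.992
grip_force: 0.0
```

```bash
cat >> h.py <<'E'
def go(x,y,z,yaw):
    "tool-frame shift (mm) to a world TCP target, and turn about tool z (deg) to bring tool y to yaw"
    o=observe(); R=o["ee_rot"]; print("t",o["t"],"pos",o["ee_pos"].round(4),"F",o["force"].round(1),"w",round(o["width"]*87.8,1),"grip",o["grip_force"])
    ya=np.degrees(np.arctan2(R[1,1],R[0,1])); print("yaw",ya.round(2),"z",R[:,2].round(4),"j",o["joint_positions"].round(2))
    print("shift",(R.T@(np.array([x,y,z])-o["ee_pos"])*1e3).round(1),"turn z",round(-((yaw-ya+180)%360-180),2))
E
python3 -c "
from h import *
go(.5353,.258,.054,-91.8)"
```

```text
t 2.1 pos [0.495  0.1345 0.3122] F [-0.3  0.5 -0.9] w 87.1 grip 0.0
yaw -91.54 z [-5.e-04  4.e-04 -1.e+00] j [0.24 0.16 1.78 0.   1.2  1.84]
shift [  37.1 -124.5  258.2] turn z 0.26
```

drive_tool([
  {"translation":[12.4,-41.5,0],"rotation":[0,0,0.3],"fingers":87},
  {"translation":[12.4,-41.5,0],"rotation":[0,0,0],"fingers":87},
  {"translation":[12.4,-41.5,0],"rotation":[0,0,0],"fingers":87},
  {"translation":[0,0,45],"rotation":[0,0,0],"fingers":87},
  {"translation":[0,0,45],"rotation":[0,0,0],"fingers":87},
  {"translation":[0,0,45],"rotation":[0,0,0],"fingers":87},
  {"translation":[0,0,20],"rotation":[0,0,0],"fingers":87},
  {"translation":[0,0,0],"rotation":[0,0,0],"fingers":87},
])

```text
t: 3.1
ee_pos: [0.5349, 0.2525, 0.1559]
ee_rot: [[0.999, -0.038, -0.004], [-0.038, -0.999, -0.002], [-0.004, 0.002, -1.0]]
force: [-0.1, -0.5, 0.1]
width: 0.99
grip_force: 0.0
```

```bash
python3 -c "
from h import *
go(.5353,.258,.054,-91.8)"
```

```text
t 3.1 pos [0.5349 0.2525 0.1559] F [-0.1 -0.5  0.1] w 87.0 grip 0.0
yaw -92.17 z [-0.0041 -0.0021 -1.    ] j [ 0.42  0.46  1.75 -0.    0.94  2.03]
shift [  0.6  -5.7 101.9] turn z -0.37
```

drive_tool([
  {"translation":[0.5,-5.5,0],"rotation":[0,0,0],"fingers":87},
  {"translation":[0,0,30],"rotation":[0,0,0],"fingers":87},
  {"translation":[0,0,30],"rotation":[0,0,0],"fingers":87},
  {"translation":[0,0,25],"rotation":[0,0,0],"fingers":87},
  {"translation":[0,0,16],"rotation":[0,0,0],"fingers":87},
  {"translation":[0,0,0],"rotation":[0,0,0],"fingers":87},
  {"translation":[0,0,0],"rotation":[0,0,0],"fingers":87},
])

```text
t: 3.98
ee_pos: [0.5377, 0.2602, 0.0578]
ee_rot: [[0.999, -0.037, 0.002], [-0.037, -0.999, 0.001], [0.002, -0.001, -1.0]]
force: [0.4, 0.1, 0.6]
width: 0.992
grip_force: 0.0
```

```bash
python3 -c "
from h import *
go(.5353,.258,.054,-91.8)
s=snapshot('scene');cv2.imwrite('pics/s1.png',cv2.resize(s['color'][150:310,200:420,::-1],None,fx=3,fy=3))"
```

```text
t 3.975 pos [0.5377 0.2602 0.0578] F [0.4 0.1 0.6] w 87.1 grip 0.0
yaw -92.11 z [ 1.6e-03  8.0e-04 -1.0e+00] j [0.43 0.61 1.78 0.   0.75 2.04]
shift [-2.3  2.3  3.8] turn z -0.31
```

View pics/s1.png

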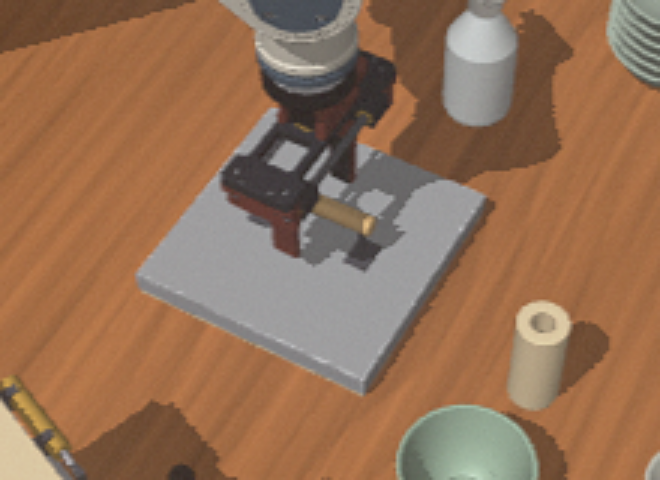

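The open fingers straddle the wooden handle (bar end at about (370,225) in the crop), so I'll close on it.

drive_tool([
  {"translation":[-2,2,3.5],"rotation":[0,0,-0.3],"fingers":87},
  {"translation":[0,0,0],"rotation":[0,0,0],"fingers":60},
  {"translation":[0,0,0],"rotation":[0,0,0],"fingers":30},
  {"translation":[0,0,0],"rotation":[0,0,0],"fingers":5},
  {"translation":[0,0,0],"rotation":[0,0,0],"fingers":5},
  {"translation":[0,0,0],"rotation":[0,0,0],"fingers":5},
  {"translation":[0,0,0],"rotation":[0,0,0],"fingers":5},
  {"translation":[0,0,0],"rotation":[0,0,0],"fingers":5},
], squeeze=50)

```text
t: 5.03
ee_pos: [0.5348, 0.258, 0.0532]
ee_rot: [[0.999, -0.032, 0.0], [-0.032, -0.999, 0.0], [0.0, -0.0, -1.0]]
force: [0.3, 3.9, -1.6]
width: 0.238
grip_force: 2.0
```

```bash
python3 -c "
from h import *
go(.5353,.258,.30,-91.8)"
```

```text
t 5.025 pos [0.5348 0.258  0.0532] F [ 0.3  3.9 -1.6] w 20.9 grip 2.0195750892162323
yaw -91.81 z [ 1.e-04  2.e-04 -1.e+00] j [0.43 0.61 1.79 0.   0.74 2.03]
shift [ 5.000e-01 -1.000e-01 -2.468e+02] turn z -0.01
```

drive_tool([
  {"translation":[0,0,0],"rotation":[0,0,0],"fingers":5},
  {"translation":[0,0,0],"rotation":[0,0,0],"fingers":5},
  {"translation":[0,0,0],"rotation":[0,0,0],"fingers":5},
  {"translation":[0,0,-5],"rotation":[0,0,0],"fingers":5},
  {"translation":[0,0,-10],"rotation":[0,0,0],"fingers":5},
  {"translation":[0,0,-15],"rotation":[0,0,0],"fingers":5},
  {"translation":[0,0,-10],"rotation":[0,0,0],"fingers":5},
  {"translation":[0,0,0],"rotation":[0,0,0],"fingers":5},
])

```text
t: 6.02
ee_pos: [0.5356, 0.2582, 0.0946]
ee_rot: [[0.999, -0.032, 0.002], [-0.032, -0.999, 0.001], [0.002, -0.001, -1.0]]
force: [0.7, 0.1, -8.9]
width: 0.194
grip_force: 50.0
```

drive_tool([
  {"translation":[0,0,-15],"rotation":[0,0,0],"fingers":5},
  {"translation":[0,0,-30],"rotation":[0,0,0],"fingers":5},
  {"translation":[0,0,-40],"rotation":[0,0,0],"fingers":5},
  {"translation":[0,0,-40],"rotation":[0,0,0],"fingers":5},
  {"translation":[0,0,-40],"rotation":[0,0,0],"fingers":5},
  {"translation":[0,0,-25],"rotation":[0,0,0],"fingers":5},
  {"translation":[0,0,-15],"rotation":[0,0,0],"fingers":5},
  {"translation":[0,0,0],"rotation":[0,0,0],"fingers":5},
])

```text
t: 7.02
ee_pos: [0.535, 0.258, 0.299]
ee_rot: [[1.0, -0.032, 0.001], [-0.032, -1.0, 0.001], [0.001, -0.001, -1.0]]
force: [0.2, -0.1, -9.4]
width: 0.194
grip_force: 50.0
```

```bash
python3 -c "
from h import *
go(.509,-.2193,.30,-113.45)"
```

```text
t 7.025 pos [0.535 0.258 0.299] F [ 0.2 -0.1 -9.4] w 17.0 grip 49.99755799770355
yaw -91.81 z [ 1.4e-03  6.0e-04 -1.0e+00] j [0.43 0.3  1.63 0.   1.21 2.03]
shift [-10.9 477.8  -1.3] turn z 21.64
```

drive_tool([
  {"translation":[0,0,0],"rotation":[0,0,3.6],"fingers":5},
  {"translation":[0,0,0],"rotation":[0,0,6],"fingers":5},
  {"translation":[0,0,0],"rotation":[0,0,7],"fingers":5},
  {"translation":[0,0,0],"rotation":[0,0,5],"fingers":5},
  {"translation":[6,16,0],"rotation":[0,0,0],"fingers":5},
  {"translation":[12,32,0],"rotation":[0,0,0],"fingers":5},
  {"translation":[14,38,0],"rotation":[0,0,0],"fingers":5},
  {"translation":[14,38,0],"rotation":[0,0,0],"fingers":5},
])

```text
t: 8.02
ee_pos: [0.5267, 0.1236, 0.2971]
ee_rot: [[0.919, -0.395, -0.002], [-0.395, -0.919, -0.001], [-0.001, 0.002, -1.0]]
force: [0.4, 0.4, -8.4]
width: 0.194
grip_force: 50.0
```

drive_tool([
  {"translation":[14,38,0],"rotation":[0,0,0],"fingers":5},
  {"translation":[14,38,0],"rotation":[0,0,0],"fingers":5},
  {"translation":[14,38,0],"rotation":[0,0,0],"fingers":5},
  {"translation":[14,38,0],"rotation":[0,0,0],"fingers":5},
  {"translation":[14,38,0],"rotation":[0,0,0],"fingers":5},
  {"translation":[14,38,0],"rotation":[0,0,0],"fingers":5},
  {"translation":[12,32,0],"rotation":[0,0,0],"fingers":5},
  {"translation":[6,16,0],"rotation":[0,0,0],"fingers":5},
])

```text
t: 9.02
ee_pos: [0.5104, -0.17, 0.2974]
ee_rot: [[0.917, -0.398, -0.002], [-0.398, -0.917, 0.0], [-0.001, 0.001, -1.0]]
force: [1.1, -0.8, -8.2]
width: 0.193
grip_force: 50.0
```

drive_tool([
  {"translation":[0,0,0],"rotation":[0,0,0],"fingers":5},
  {"translation":[0,0,0],"rotation":[0,0,0],"fingers":5},
  {"translation":[0,0,0],"rotation":[0,0,0],"fingers":5},
  {"translation":[0,0,0],"rotation":[0,0,0],"fingers":5},
])

```text
t: 9.52
ee_pos: [0.5118, -0.1672, 0.2982]
ee_rot: [[0.918, -0.396, -0.0], [-0.396, -0.918, 0.0], [-0.0, -0.0, -1.0]]
force: [-0.3, 0.2, -7.3]
width: 0.194
grip_force: 50.0
```

```bash
python3 - <<'E'
from h import *
go(.509,-.2193,.26,-113.45)
s=snapshot('top');X=cloud(s);ok=s['depth']>0
print((ok&(abs(X[...,0]-.509)<.16)&(abs(X[...,1]+.219)<.16)).sum())
c=s['color'].astype(int); sel=ok&(X[...,2]>.24)&(X[...,2]<.31)&(abs(X[...,0]-.509)<.2)&(abs(X[...,1]+.219)<.2)&(c.max(-1)-c.min(-1)<35)&(c.mean(-1)>90)
p=X[sel];print(len(p),np.percentile(p[:,2],[5,50,95]))
A=np.c_[p[:,:2],np.ones(len(p))];print("plane",np.linalg.lstsq(A,p[:,2],rcond=None)[0])
r=cv2.minAreaRect(p[:,:2].astype(np.float32));print(r)
cv2.imwrite('pics/t2.png',s['color'][:,:,::-1]); np.savez('top2.npz',**s)
E
```

```text
t 9.525 pos [ 0.5118 -0.1672  0.2982] F [-0.3  0.2 -7.3] w 17.0 grip 49.99765634536743
yaw -113.34 z [-0.e+00  1.e-04 -1.e+00] j [-0.34  0.21  1.75  0.    1.18  1.64]
shift [18.1 48.9 38.2] turn z 0.11
32368
6836 [0.27009566 0.27372    0.27686899]
plane [ 0.00100588 -0.00246914  0.27270607]
((0.5131176114082336, -0.16963565349578857), (0.23076078295707703, 0.2307303249835968), 66.75161743164062)
```

View pics/t2.png

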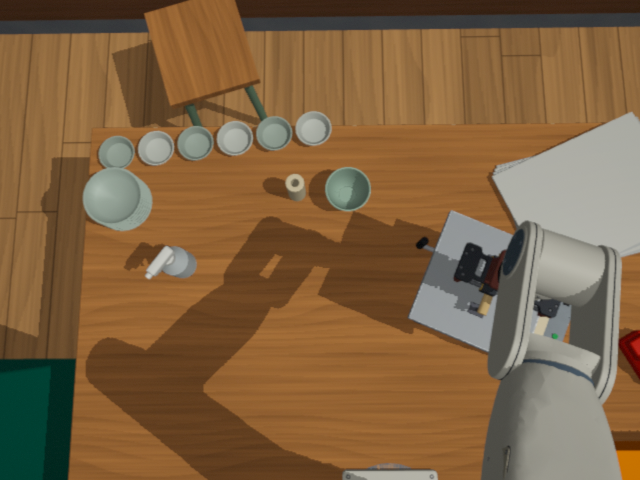

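The lid hangs level, near-square (about 66.7° against 66.5°) over the kiln but about 52 mm short, at (490,285) in the top view. I'll shift it across.

drive_tool([
  {"translation":[5.5,15,0],"rotation":[0,0,0.1],"fingers":5},
  {"translation":[7,20,0],"rotation":[0,0,0],"fingers":5},
  {"translation":[5,13.6,0],"rotation":[0,0,0],"fingers":5},
  {"translation":[0,0,15],"rotation":[0,0,0],"fingers":5},
  {"translation":[0,0,15],"rotation":[0,0,0],"fingers":5},
  {"translation":[0,0,8],"rotation":[0,0,0],"fingers":5},
  {"translation":[0,0,0],"rotation":[0,0,0],"fingers":5},
  {"translation":[0,0,0],"rotation":[0,0,0],"fingers":5},
])

```text
t: 10.58
ee_pos: [0.5088, -0.2194, 0.2605]
ee_rot: [[0.917, -0.399, 0.001], [-0.399, -0.917, -0.0], [0.001, -0.0, -1.0]]
force: [0.4, -0.2, -8.6]
width: 0.194
grip_force: 50.0
```

```bash
python3 - <<'E'
from h import *
go(.5086,-.2187,.243,-113.45)
E
```

```text
t 10.575 pos [ 0.5088 -0.2194  0.2605] F [ 0.4 -0.2 -8.6] w 17.1 grip 49.99765992164612
yaw -113.49 z [ 6.e-04 -2.e-04 -1.e+00] j [-0.43  0.28  1.75  0.    1.11  1.55]
shift [-0.5 -0.6 17.5] turn z -0.04
```

drive_tool([
  {"translation":[0,0,6],"rotation":[0,0,0],"fingers":5},
  {"translation":[0,0,4],"rotation":[0,0,0],"fingers":5},
  {"translation":[0,0,2.5],"rotation":[0,0,0],"fingers":5},
  {"translation":[0,0,2],"rotation":[0,0,0],"fingers":5},
  {"translation":[0,0,1],"rotation":[0,0,0],"fingers":5},
  {"translation":[0,0,1],"rotation":[0,0,0],"fingers":5},
  {"translation":[0,0,0],"rotation":[0,0,0],"fingers":5},
  {"translation":[0,0,0],"rotation":[0,0,0],"fingers":5},
])

```text
t: 11.58
ee_pos: [0.5084, -0.2196, 0.2437]
ee_rot: [[0.917, -0.399, 0.0], [-0.399, -0.917, -0.0], [0.0, -0.0, -1.0]]
force: [-0.0, 0.3, -8.8]
width: 0.19
grip_force: 50.0
```

drive_tool([
  {"translation":[0,0,0.7],"rotation":[0,0,0],"fingers":5},
  {"translation":[0,0,0.7],"rotation":[0,0,0],"fingers":5},
  {"translation":[0,0,0],"rotation":[0,0,0],"fingers":5},
])

```text
t: 11.95
ee_pos: [0.5085, -0.2196, 0.2431]
ee_rot: [[0.917, -0.399, 0.001], [-0.399, -0.917, -0.0], [0.001, 0.0, -1.0]]
force: [-4.0, 1.9, 2.4]
width: 0.194
grip_force: 50.0
```

drive_tool([
  {"translation":[0,0,0.5],"rotation":[0,0,0],"fingers":5},
  {"translation":[0,0,0.5],"rotation":[0,0,0],"fingers":5},
  {"translation":[0,0,0],"rotation":[0,0,0],"fingers":5},
])

```text
t: 12.32
ee_pos: [0.5086, -0.2196, 0.2431]
ee_rot: [[0.917, -0.399, 0.001], [-0.399, -0.917, -0.0], [0.001, -0.0, -1.0]]
force: [-6.8, 3.2, 10.6]
width: 0.192
grip_force: 50.0
```

drive_tool([
  {"translation":[0,0,-0.8],"rotation":[0,0,0],"fingers":5},
  {"translation":[0,0,0],"rotation":[0,0,0],"fingers":25},
  {"translation":[0,0,0],"rotation":[0,0,0],"fingers":50},
  {"translation":[0,0,0],"rotation":[0,0,0],"fingers":80},
  {"translation":[0,0,0],"rotation":[0,0,0],"fingers":80},
  {"translation":[0,0,0],"rotation":[0,0,0],"fingers":80},
])

```text
t: 13.08
ee_pos: [0.5084, -0.2196, 0.242]
ee_rot: [[0.917, -0.399, -0.0], [-0.399, -0.917, 0.0], [-0.0, 0.0, -1.0]]
force: [0.1, 0.8, 0.7]
width: 0.697
grip_force: 0.0
```

drive_tool([
  {"translation":[0,0,-15],"rotation":[0,0,0],"fingers":80},
  {"translation":[0,0,-30],"rotation":[0,0,0],"fingers":80},
  {"translation":[0,0,-40],"rotation":[0,0,0],"fingers":80},
  {"translation":[0,0,-30],"rotation":[0,0,0],"fingers":80},
  {"translation":[0,0,0],"rotation":[0,0,-9],"fingers":80},
  {"translation":[0,0,0],"rotation":[0,0,-9],"fingers":80},
  {"translation":[0,0,0],"rotation":[0,0,-9],"fingers":80},
  {"translation":[0,0,0],"rotation":[0,0,-9],"fingers":80},
])

```text
t: 14.08
ee_pos: [0.5085, -0.2196, 0.3583]
ee_rot: [[0.975, 0.221, 0.001], [0.221, -0.975, -0.001], [0.001, 0.001, -1.0]]
force: [-1.3, 0.7, -0.7]
width: 0.912
grip_force: 0.0
```

drive_tool([
  {"translation":[0,0,0],"rotation":[0,0,-9],"fingers":80},
  {"translation":[0,0,0],"rotation":[0,0,-9],"fingers":80},
  {"translation":[0,0,0],"rotation":[0,0,-9],"fingers":80},
  {"translation":[0,0,0],"rotation":[0,0,-9],"fingers":80},
  {"translation":[0,0,0],"rotation":[0,0,-9],"fingers":80},
  {"translation":[0,0,0],"rotation":[0,0,-9],"fingers":80},
  {"translation":[0,0,0],"rotation":[0,0,0],"fingers":80},
])

```text
t: 14.95
ee_pos: [0.5085, -0.2196, 0.3581]
ee_rot: [[0.4, 0.916, 0.001], [0.916, -0.4, -0.0], [-0.0, 0.001, -1.0]]
force: [-0.1, 0.1, 0.3]
width: 0.911
grip_force: 0.0
```

```bash
python3 - <<'E'
from h import *
go(.6173,-.0702,.25,-23.45)
for n in('top','scene'):
    s=snapshot(n);X=cloud(s);ok=s['depth']>0
    c=s['color'].astype(int); sel=ok&(X[...,2]>.208)&(X[...,2]<.228)&(abs(X[...,0]-.509)<.2)&(abs(X[...,1]+.219)<.2)&(c.max(-1)-c.min(-1)<35)&(c.mean(-1)>60)
    p=X[sel];A=np.c_[p[:,:2]-[.509,-.219],np.ones(len(p))];print(len(p),"plane",np.linalg.lstsq(A,p[:,2],rcond=None)[0].round(4))
    print(cv2.minAreaRect(p[:,:2].astype(np.float32)))
    cv2.imwrite(f'pics/{n}3.png',s['color'][:,:,::-1])
E
```

```text
t 14.95 pos [ 0.5085 -0.2196  0.3581] F [-0.1  0.1  0.3] w 80.0 grip 0.0
yaw -23.59 z [ 1.e-03 -5.e-04 -1.e+00] j [-0.43  0.19  1.64  0.    1.31 -0.02]
shift [180.5  39.8 108.1] turn z -0.14
8893 plane [ 0.0004 -0.0023  0.2187]
((0.5127673149108887, -0.21589556336402893), (0.21795381605625153, 0.2310297191143036), 66.62699127197266)
12837 plane [-0.0008  0.001   0.2178]
((0.5086895227432251, -0.2193274199962616), (0.23027560114860535, 0.234107106924057), 66.42057800292969)
```

View pics/scene3.png

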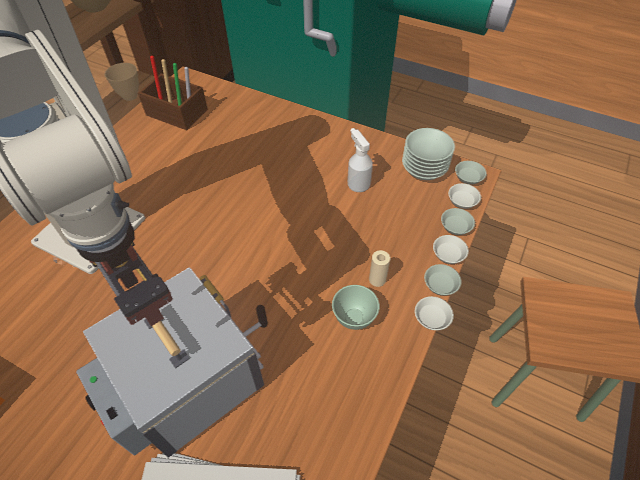

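The lid lies flat on the rim (top at z 0.218, centre within 1 mm, square). The shutter grip is at (263,317) in the scene view, clear of the bowl, so I'll go there.

drive_tool([
  {"translation":[30,6.6,0],"rotation":[0,0,-0.1],"fingers":80},
  {"translation":[45,10,0],"rotation":[0,0,0],"fingers":80},
  {"translation":[45,10,0],"rotation":[0,0,0],"fingers":80},
  {"translation":[40,8.8,0],"rotation":[0,0,0],"fingers":80},
  {"translation":[20.5,4.4,0],"rotation":[0,0,0],"fingers":80},
  {"translation":[0,0,45],"rotation":[0,0,0],"fingers":80},
  {"translation":[0,0,45],"rotation":[0,0,0],"fingers":80},
  {"translation":[0,0,30],"rotation":[0,0,0],"fingers":80},
])

```text
t: 16.05
ee_pos: [0.6156, -0.0701, 0.2351]
ee_rot: [[0.399, 0.917, -0.002], [0.917, -0.399, 0.0], [-0.001, -0.002, -1.0]]
force: [0.2, -0.9, -0.6]
width: 0.909
grip_force: 0.0
```

drive_tool([
  {"translation":[0,0,10],"rotation":[0,0,0],"fingers":80},
  {"translation":[0,0,0],"rotation":[0,0,0],"fingers":80},
  {"translation":[0,0,0],"rotation":[0,0,0],"fingers":80},
])

```text
t: 16.42
ee_pos: [0.6176, -0.0701, 0.2287]
ee_rot: [[0.398, 0.917, 0.003], [0.917, -0.398, -0.0], [0.001, 0.002, -1.0]]
force: [-0.4, 0.6, 0.7]
width: 0.906
grip_force: 0.0
```

```bash
python3 - <<'E'
from h import *
go(.6173,-.0702,.138,-23.45)
E
```

```text
t 16.425 pos [ 0.6176 -0.0701  0.2287] F [-0.4  0.6  0.7] w 79.6 grip 0.0
yaw -23.44 z [ 2.5e-03 -4.0e-04 -1.0e+00] j [-0.13  0.41  1.63 -0.    1.09  0.28]
shift [-0.2 -0.5 90.7] turn z 0.01
```

drive_tool([
  {"translation":[0,0,30],"rotation":[0,0,0],"fingers":80},
  {"translation":[0,0,30],"rotation":[0,0,0],"fingers":80},
  {"translation":[0,0,20],"rotation":[0,0,0],"fingers":80},
  {"translation":[0,0,9],"rotation":[0,0,0],"fingers":80},
  {"translation":[0,0,0],"rotation":[0,0,0],"fingers":60},
  {"translation":[0,0,0],"rotation":[0,0,0],"fingers":45},
  {"translation":[0,0,0],"rotation":[0,0,0],"fingers":30},
  {"translation":[0,0,0],"rotation":[0,0,0],"fingers":24},
], squeeze=35)

```text
t: 17.42
ee_pos: [0.617, -0.0698, 0.1386]
ee_rot: [[0.397, 0.918, 0.001], [0.918, -0.397, -0.0], [0.0, 0.001, -1.0]]
force: [0.4, -0.3, 0.3]
width: 0.494
grip_force: 0.0
```

```bash
python3 - <<'E'
from h import *
go(.6173,-.0702,.138,-23.45)
E
```

```text
t 17.425 pos [ 0.617  -0.0698  0.1386] F [ 0.4 -0.3  0.3] w 43.4 grip 0.0
yaw -23.41 z [ 9.e-04 -1.e-04 -1.e+00] j [-0.13  0.52  1.7  -0.    0.93  0.28]
shift [-0.2  0.5  0.6] turn z 0.04
```

drive_tool([
  {"translation":[0,0,0],"rotation":[0,0,0],"fingers":5},
  {"translation":[0,0,0],"rotation":[0,0,0],"fingers":5},
  {"translation":[0,0,0],"rotation":[0,0,0],"fingers":5},
  {"translation":[0,0,0],"rotation":[0,0,0],"fingers":5},
  {"translation":[0,0,0],"rotation":[0,0,0],"fingers":5},
  {"translation":[0,0,0],"rotation":[0,0,0],"fingers":5},
])

```text
t: 18.18
ee_pos: [0.6164, -0.0697, 0.1381]
ee_rot: [[0.397, 0.918, -0.0], [0.918, -0.397, 0.0], [-0.0, -0.0, -1.0]]
force: [-2.6, 1.5, 1.6]
width: 0.196
grip_force: 35.0
```

```bash
python3 - <<'E'
from h import *
go(.6173+.025*.917,-.0702-.025*.398,.138,-23.45)
E
```

```text
t 18.175 pos [ 0.6164 -0.0697  0.1381] F [-2.6  1.5  1.6] w 17.2 grip 35.000497698783875
yaw -23.42 z [-4.e-04  2.e-04 -1.e+00] j [-0.13  0.52  1.7   0.    0.93  0.28]
shift [-0.1 26.   0.1] turn z 0.03
```

drive_tool([
  {"translation":[0,2,0],"rotation":[0,0,0],"fingers":5},
  {"translation":[0,4,0],"rotation":[0,0,0],"fingers":5},
  {"translation":[0,5,0],"rotation":[0,0,0],"fingers":5},
  {"translation":[0,5,0],"rotation":[0,0,0],"fingers":5},
  {"translation":[0,4,0],"rotation":[0,0,0],"fingers":5},
  {"translation":[0,3,0],"rotation":[0,0,0],"fingers":5},
  {"translation":[0,0,0],"rotation":[0,0,0],"fingers":5},
  {"translation":[0,0,0],"rotation":[0,0,0],"fingers":5},
])

```text
t: 19.18
ee_pos: [0.6358, -0.0781, 0.138]
ee_rot: [[0.397, 0.918, -0.004], [0.918, -0.397, 0.001], [-0.001, -0.004, -1.0]]
force: [-9.7, 4.4, 7.9]
width: 0.2
grip_force: 35.0
```

```bash
python3 - <<'E'
from h import *
go(.6164+.025*.917,-.0697-.025*.398,.138,-23.45)
for n in('scene','top'):
    s=snapshot(n); np.savez(f'{n}4.npz',**s)
    if n=='scene': cv2.imwrite('pics/s4.png',cv2.resize(s['color'][230:400,140:360,::-1],None,fx=3,fy=3))
E
```

```text
t 19.175 pos [ 0.6358 -0.0781  0.138 ] F [-9.7  4.4  7.9] w 17.5 grip 35.02063661813736
yaw -23.41 z [-0.0043  0.0013 -1.    ] j [-0.14  0.55  1.65  0.    0.95  0.27]
shift [ 0.   3.9 -0. ] turn z 0.04
```

View pics/s4.png

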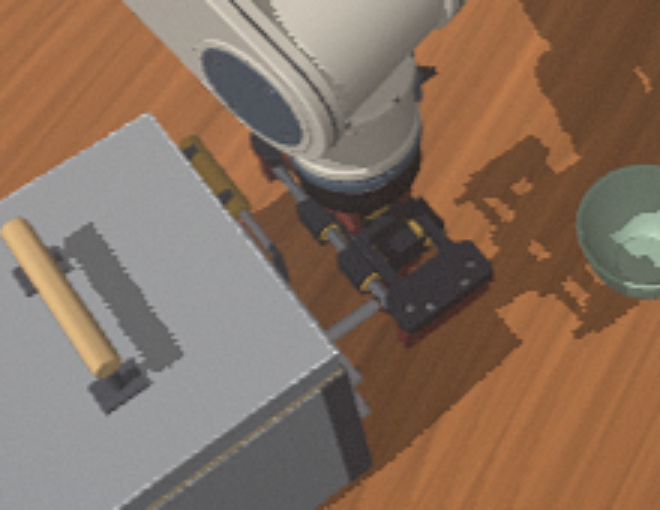

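The fingers hold the black grip; its stem is visible at (355,318) in the crop, still a little short of half travel. I'll push on and compare the stem with the first picture.

drive_tool([
  {"translation":[0,2.3,0],"rotation":[0,0,0],"fingers":5},
  {"translation":[0,2,0],"rotation":[0,0,0],"fingers":5},
  {"translation":[0,0,0],"rotation":[0,0,0],"fingers":5},
  {"translation":[0,0,0],"rotation":[0,0,0],"fingers":5},
  {"translation":[0,0,0],"rotation":[0,0,0],"fingers":5},
])

```text
t: 19.9
ee_pos: [0.6395, -0.0797, 0.138]
ee_rot: [[0.397, 0.918, -0.005], [0.918, -0.397, 0.001], [-0.001, -0.005, -1.0]]
force: [-10.9, 4.0, 7.8]
width: 0.198
grip_force: 35.0
```

```bash
python3 - <<'E'
from h import *
go(.6164+.025*.917,-.0697-.025*.398,.138,-23.45)
for n in('scene','top'): np.savez(f'{n}5.npz',**snapshot(n))
C=np.array([.509,-.2193]); kx=np.array([-.398,-.9174]); ky=np.array([.9174,-.398])
for n in('scene','top'):
  for k in '045':
    s=dict(np.load(f'{n}{k}.npz')); X=cloud(s); q=X[...,:2]-C; x=q@kx; y=q@ky; z=X[...,2]
    m=(s['depth']>0)&(x<-.132)&(x>-.165)&(y>.02)&(y<.1)&(z>.118)&(z<.136)
    print(n,k,m.sum(),*np.round([np.median(x[m]),np.median(y[m]),np.median(z[m])]+list(np.percentile(y[m],[5,95])),4) if m.any() else '')
E
```

```text
t 19.9 pos [ 0.6395 -0.0797  0.138 ] F [-10.9   4.    7.8] w 17.4 grip 35.025244653224945
yaw -23.41 z [-0.0047  0.0014 -1.    ] j [-0.14  0.55  1.64  0.    0.96  0.27]
shift [-0.  -0.2  0. ] turn z 0.04
scene 0 76 -0.1487 0.0409 0.1292 0.0352 0.0437
scene 4 78 -0.1487 0.0617 0.1286 0.0569 0.065
scene 5 78 -0.1484 0.0657 0.1288 0.0605 0.0691
top 0 68 -0.1487 0.0398 0.1295 0.0357 0.0447
top 4 0
top 5 0
```

The stem has moved 24.8 mm, matching the TCP figure of about 25 mm. I'll hold still for over a second, then hand in.

drive_tool([
  {"translation":[0,0,0],"rotation":[0,0,0],"fingers":5},
  {"translation":[0,0,0],"rotation":[0,0,0],"fingers":5},
  {"translation":[0,0,0],"rotation":[0,0,0],"fingers":5},
  {"translation":[0,0,0],"rotation":[0,0,0],"fingers":5},
  {"translation":[0,0,0],"rotation":[0,0,0],"fingers":5},
  {"translation":[0,0,0],"rotation":[0,0,0],"fingers":5},
  {"translation":[0,0,0],"rotation":[0,0,0],"fingers":5},
  {"translation":[0,0,0],"rotation":[0,0,0],"fingers":5},
])

```text
t: 21.0
ee_pos: [0.6395, -0.0797, 0.138]
ee_rot: [[0.397, 0.918, -0.005], [0.918, -0.397, 0.001], [-0.001, -0.005, -1.0]]
force: [-10.4, 4.6, 8.3]
width: 0.203
grip_force: 35.0
```

drive_tool([
  {"translation":[0,0,0],"rotation":[0,0,0],"fingers":5},
  {"translation":[0,0,0],"rotation":[0,0,0],"fingers":5},
  {"translation":[0,0,0],"rotation":[0,0,0],"fingers":5},
  {"translation":[0,0,0],"rotation":[0,0,0],"fingers":5},
])

```text
t: 21.5
ee_pos: [0.6395, -0.0797, 0.138]
ee_rot: [[0.397, 0.918, -0.005], [0.918, -0.397, 0.001], [-0.001, -0.005, -1.0]]
force: [-10.4, 3.9, 8.3]
width: 0.199
grip_force: 35.0
```

```bash
python3 -c "
from h import *
go(.6395,-.0797,.138,-23.45)
print(hand_in())"
```

```text
t 21.5 pos [ 0.6395 -0.0797  0.138 ] F [-10.4   3.9   8.3] w 17.5 grip 35.024937093257904
yaw -23.4 z [-0.0047  0.0013 -1.    ] j [-0.14  0.55  1.64  0.    0.96  0.27]
shift [ 0. -0.  0.] turn z 0.05
the job is handed in; nothing more can be done
None
```

The job is handed in at 21.5 s (no verdict returned): the lid lies flat and square on the kiln and let go, the shutter is held still at about 25 mm against the spring, and the arm never went near the bystanders.

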